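# Clamp a metal sample in a spectrometer cup with its bayonet cap

### The arm

A 6-joint arm with a two-finger parallel gripper is mounted at the origin on a cart in front of the work surface, level with it; the furniture and walls round the work are solid. World frame = base frame: x ahead of the robot, y to its left, z up, the work surface at z = 0. Lengths are in m, angles in rad, forces in N, time in s.
With the tool pointing down it reaches from about 0.4 to 0.825 m from the base axis. Payload 7 kg.
Tool frame: the origin (TCP) lies at the centre of the arm's flange, where the gripper is bolted on; the fingertips stand 178 mm ahead of it and the grasp point (between the pads) lies 159 mm ahead of it; z points along the fingers, y is the direction in which the jaws open and shut (so a half turn about z gives the same grasp; the last joint's range is limited). The gripper opens to 88 mm and grips with 3 to 60 N. Pads are 19 mm wide; open, the fingers measure 130 mm over their backs; the gripper's body (78 mm by 193 mm) begins 47 mm behind the grasp point.
Start: joints at [-1.002, 0.359, 0.012, 0, -1.224, -0.288], TCP at [0.187, -0.649, 0.405] pointing down, gripper open.
Joint ranges: [-3.07, 3.07], [-1.43, 2.12], [-1.02, 1.25], [-3.03, 1.67], [-3.05, -0], [-3.03, 3.03]. Speed limits (rad/s): [2.39, 2.39, 3.01, 3.14, 3.14, 3.14].

### API

Orientations are given as [roll, pitch, yaw] about the fixed x, y, z axes, in that order (R = Rz(yaw) Ry(pitch) Rx(roll)).
In Python, from station import * gives the robot as it stands.
- The arm moves only by the tool send_rows, never from a script. Its argument "motion" is a list of rows, each an object with "offset": the shift along the tool's x, y, z in cm, a list of three; "turn": the turn about the tool's z in degrees. In form: [{"offset": [x, y, z], "turn": turn}, ...]. A call has 1 to 8 rows; each row is the pose to reach, as a shift and turn from the pose commanded when the call began, along the tool's axes at that moment; what a row does not reach only later rows make up. A row lasts 1/10 s, in which the tool goes at most 50 mm and 8.59 degrees, less where a joint would pass 70% of its speed; a pose out of reach is approached as far as the arm can. A call with a gripper value outside its range is refused whole. "hand" is the opening, from -1 (shut) to 1 (fully open), set as the call begins (left out, the last holds). The fingers move at their own pace and stop on an object; "squeeze" is the grip in N (left out, the last holds). Time passes only in rows, so rows that repeat a pose let the fingers close. It gives the time, the measured TCP pose, the force and the opening at its end, in the units of the state.
- get_state(): the state, without advancing time (a new reading comes with each control period).
- grab_frame(name): name is "scene" or "top" or "wrist"; returns a dict with "frame" (420x560x3 uint8, blue, green, red), "range_z" (420x560 float32, m along the optical axis (not along the pixel's ray), 0 where there is no reading), "vertical_fov" (degrees; the focal length in pixels is half the picture's height over the tangent of half this angle, whatever the lens; pixels are square), "cx", "cy" (the principal point, pixels), "k1" (the pictures are not rectified: a ray, as slopes to the right and down, at radius r is drawn at 1 + k1 r^2 times it, then the intrinsics apply), "cam_to_world" (4x4, takes a point from camera to world coordinates). Camera axes: x right, y up, looking along -z (the intrinsics and any distortion apply to the point x, -y, -z); pixel columns grow to the right and rows downward; lengths in m; the calibration is good to about 2 mm. A picture is of the moment at which its call begins.
- job_done(): hands the job in, once; it reports no verdict.
The state is a dict: "t": time; "q": joint angles; "qd": joint speeds; "joint_efforts": joint torques, N m; "eef_pos": TCP position; "ee_rot": TCP orientation; "force": force on the tool from outside, world axes, zero at the start; "moment": the same for the moment, N m; "width": finger opening in m.
Only numpy, scipy, OpenCV 4.12 (cv2) and the standard library are available. Lean on these libraries where they do the work, as an engineer would, in place of code of your own. Each camera call takes 0.05 s, during which the arm holds its last target. There are 200 camera calls.

### The job

Get the tall steel sample ready for the spectrometer: stand it in the sample cup in its loading stand, lower the bell-shaped spring cap over it with both pins through the gaps in the cup's rim, and twist the cap clockwise under light pressure until its ramps have drawn it down tight against the stop. Find the gaps and the stop by feel and do not force the cap; leave the other samples and the tin where they are, and let go at the end.

Things in the scene. Friction and masses are not known exactly. Their poses are not given: they have to be found in the camera images.
- stand: Loading stand, fixed to the bench: dark square plate 116 x 116 x 12 mm with a round nest (95 mm outside, 25 mm high) in which the steel sample cup sits (76 mm outside, rim 44 mm above the bench). Origin: centre of the underside, on the bench, below the cup's axis; z up, x square to one side of the plate, at yaw 0 away from the robot.
- cup_floor (a point): Centre of the cup's flat floor, 18 mm above the bench. The sample stands here, in a locating recess 38 mm wide, which flares to 43 mm at its mouth, 24.5 mm above the bench. Axes of the stand.
- cup_mouth (a point): Middle of the cup's rim, 44 mm above the bench, axes of the stand. Two inward ledges (bore 48 mm, wall behind 62 mm) leave two opposite gaps 9 mm wide for the pins, at the red dots. The cup was set by hand and grips stiffly in the nest: the line through the gaps is turned 0.1 to 0.78 rad counterclockwise (from above) from the stand's x. The turn is not reported; find it by eye or feel.
- cup_ramps (a point): On the cup's axis, 40 mm above the bench, where the ledges' undersides start at the gaps' edges. Clockwise from there, seen from above, they are ramps that fall 2.8 mm; a shoulder stops the pins 0.79 rad clockwise of the middle of the gaps (black dots on the rim). The other way is blocked. Turning up the ramps takes up to 0.3 N m, then comes the stop; over 50 N on the ledges harms them.
- cap: Bell-shaped steel cap, 250 g, standing on its open rim. Origin: centre of that rim; z up. Skirt 45 mm outside (42 at its foot), 41 inside, roof 47 mm up. Resting with the pins on the cup's rim the origin is 41 mm above the bench; with the pins just clear under the ledges in the gaps 31 mm; locked at the stop about 28.8 mm.
- cap_pins (a point): On the cap's axis, 6 mm above its rim: height of the two bayonet pins' centre line. The brass pins are 6 mm thick and stick out along the cap's +x and -x to 28.8 mm from the axis. Half a turn of the cap makes no difference.
- cap_grip (a point): Middle of the black grip bar on the cap, 62.5 mm above the cap's rim. The bar is 78 mm long along the cap's x (over the pins), 14 mm wide along y and 25 mm high (50 to 75 mm above the rim).
- plunger (a joint): Spring plate inside the cap that clamps the sample: 0 = fully out (face 30 mm above the cap's rim), grows in metres as it is pressed in, at most 0.0085. It pushes with 4 N at 0 and 2.8 N more per mm. It meets the sample's top when the cap's origin is 33 mm above the bench; locked it reads about 0.0042 and pushes 16 N.
- sample: The tall round steel sample to be clamped: 34 mm across, 45 mm high, 300 g, standing upright on the bench. Origin: centre of its underside, z up.
- disc_sample: Flat round steel sample, 38 mm across, 16 mm high, lying near the stand; leave it alone. Origin: centre of its underside.
- short_sample: Round steel sample, 36 mm across, 28 mm high, near the stand; leave it alone. Origin: centre of its underside.
- grease_tin: Green-lidded round tin, 54 mm across, 20 mm high, near the stand; leave it alone. Origin: centre of its underside.
Things that resemble listed ones, but are neither listed nor needed, are in the scene too. Leave any turquoise look-alike of the sample alone.

How it is judged:
On the way, in this order (a step that is already met when the one before it is completed fails the run):
1. the sample stands in the cup, down on its floor, and is let go (horizontal distance between sample and stand below 0.004 m and z of sample in the frame of stand below 0.02 m and angle between sample's own z axis and vertical below 0.06 rad and contact force between the fingers and sample below 0.5 N), for 0.2 s.
2. the cap is over the sample with both pins down through the gaps (horizontal distance between each of sample, cap and stand below 0.004 m and z of sample in the frame of stand below 0.02 m and angle between each of sample, cap's own z axis and vertical below 0.06 rad and z of cap in the frame of stand below 0.0325 m), for 0.1 s.
At the end, for the whole second after the job is handed in: The sample stands in the cup on its floor (within 4 mm of the axis, upright within 0.06 rad); the cap sits upright on the cup's axis (within 4 mm and 0.06 rad), locked with its origin less than 29.3 mm above the bench and its spring plate pressed in by more than 3.5 mm, at rest and let go (horizontal distance between each of sample, cap and stand below 0.004 m and z of sample in the frame of stand below 0.02 m and angle between each of sample, cap's own z axis and vertical below 0.06 rad and z of cap in the frame of stand below 0.0293 m and value of joint plunger above 0.0035 m and linear speed of cap below 0.01 m/s and angular speed of cap below 0.05 rad/s and contact force between the fingers and cap below 0.5 N); the robot touches nothing.
It fails at once if the cap is forced: more than 50 N between cap and cup or stand (contact force between cap and stand above 50 N).
It fails at once if the disc sample is moved more than 15 mm (distance of disc_sample from where it was at the start of the episode above 0.015 m).
It fails at once if the short sample is moved more than 15 mm (distance of short_sample from where it was at the start of the episode above 0.015 m).
It fails at once if the grease tin is moved more than 15 mm (distance of grease_tin from where it was at the start of the episode above 0.015 m).
It also fails if it takes over 72 s, if anything falls off the work surface, if the arm or the gripper's body presses on something with over 40 N, if the wrist force passes 120 N, or if a joint passes its speed limit or range.

## Working session

There is one attempt and no reset: what is moved stays moved. The work goes in short steps, Python scripts to look and compute and a tool call to move; the robot and the scene stay as the last step left them, time stands still between calls to the robot, and variables do not carry over. Pictures are saved under pics/ and viewed, about 8 in all and at most 12, crops included, and the job is handed in when it is done.

Besides the shell and the picture viewer there is one more tool, called after "Emit:" as a command line: name --argument value ..., lists and objects as JSON in quotes. send_rows: Moves the arm, as the interface text tells. Its arguments: {"type":"object","properties":{"motion":{"type":"array"},"hand":{"type":"number"},"squeeze":{"type":"number"}},"required":["motion"]}

```bash
mkdir -p pics; cat > h.py <<'E'
from station import *
import numpy as np, cv2
def grab(name,fn):
    f=grab_frame(name); cv2.imwrite('pics/'+fn+'.png',f['frame'])
    np.savez('pics/'+fn+'.npz',**{k:np.array(v) for k,v in f.items()}); return f
def ray(f,u,v):
    H=f['frame'].shape[0]; fl=H/2/np.tan(np.radians(float(f['vertical_fov']))/2)
    xd=np.array([(u-f['cx'])/fl,(v-f['cy'])/fl]); x=xd.copy()
    for _ in range(30): x=xd/(1+f['k1']*(x@x))
    return np.array([x[0],-x[1],-1.])
def pz(f,u,v,z):
    M=f['cam_to_world']; d=M[:3,:3]@ray(f,u,v); o=M[:3,3]; return o+d*(z-o[2])/d[2]
def pd(f,u,v):
    r=float(f['range_z'][int(v),int(u)]); return (f['cam_to_world']@np.r_[ray(f,u,v)*r,1])[:3]
E
python3 - <<'E'
from h import *
a=grab('top','top1');b=grab('scene','sc1')
for f in(a,b): print(f['vertical_fov'],f['k1'],np.round(f['cam_to_world'],3).tolist())
print(get_state())
E
```

```text
57.541858689174944 0.00735469059257137 [[-0.066, 0.976, -0.207, 0.362], [-0.998, -0.064, 0.017, -0.003], [0.003, 0.207, 0.978, 0.926], [0.0, 0.0, 0.0, 1.0]]
48.03634123571689 -0.07912780445492115 [[-0.841, 0.278, -0.464, 0.103], [-0.541, -0.4, 0.74, 0.702], [0.02, 0.873, 0.487, 0.526], [0.0, 0.0, 0.0, 1.0]]
{'t': 0.1, 'q': array([-1.00187464e+00,  3.59334755e-01,  1.11563974e-02, -3.36053535e-04,
       -1.22414031e+00, -2.88118631e-01]), 'qd': array([ 7.89347884e-04, -3.27258887e-05,  2.02947520e-03,  1.55706635e-03,
       -1.67833313e-03, -1.61205215e-03]), 'joint_efforts': array([-1.82275104e-03, -5.84161985e+01,  2.93749988e+01,  7.01552108e+00,
        1.01511955e-02, -2.62691015e-05]), 'eef_pos': array([ 0.18702448, -0.64838709,  0.4038012 ]), 'ee_rot': array([ 3.14004328e+00, -1.29709649e-04, -2.86090391e+00]), 'force': array([-0.26358902,  0.34841979,  0.51681362]), 'moment': array([ 0.00354986,  0.01757002, -0.0211329 ]), 'width': 0.08759011333670277}
```

View pics/top1.png

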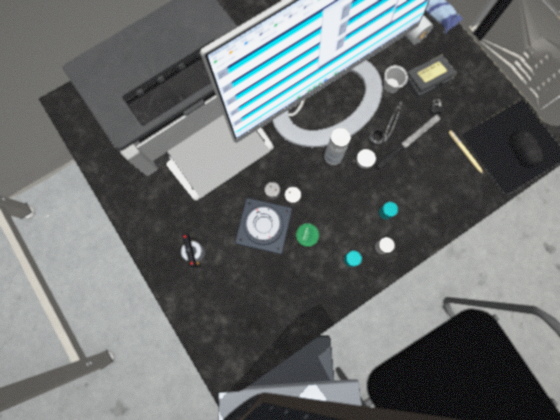

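View pics/sc1.png

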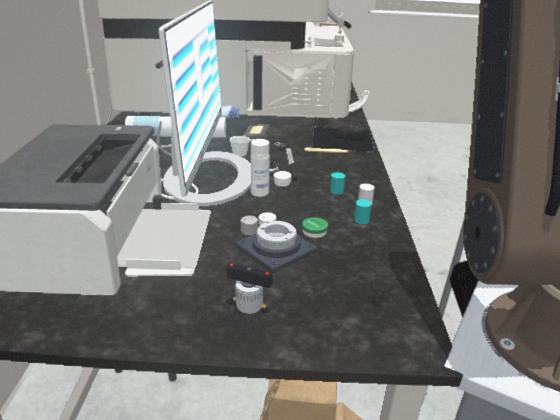

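The top view shows the cap at (191,250), stand at (263,224), tall steel sample at (386,245) between turquoise look-alikes, and the tin at (307,235). Next: enlarged crops.

```bash
python3 - <<'E'
from h import *
f=dict(np.load('pics/top1.npz'));im=f['frame']
a=cv2.resize(im[190:280,165:335],None,fx=4.5,fy=4.5,interpolation=cv2.INTER_CUBIC)[:, :765]
cv2.imwrite('pics/c1.png',a)
for n,u,v in [('cap',191,250),('stand',263,224),('sample',386,245),('tq1',353,258),('tq2',390,209),('tin',307,235),('d',272,189),('s',292,195)]:
    print(n,np.round(pd(f,u,v),4), np.round(pz(f,u,v,.045),4))
g=dict(np.load('pics/sc1.npz'))
for n,u,v in [('sample',366,188),('stand',277,233),('bar',249,272)]: print(n,np.round(pd(g,u,v),4))
b=cv2.resize(im[190:280,330:420],None,fx=4.5,fy=4.5,interpolation=cv2.INTER_CUBIC)
cv2.imwrite('pics/c1.png',np.vstack([a[:, :765],np.hstack([b[:190],0*a[:190,:765-b.shape[1]]])]) if 0 else a)
# points by depth: sample top
M=f['cam_to_world']
for n,(u0,u1,v0,v1),(z0,z1) in [('sample',(372,400,230,260),(.038,.052)),('tin',(290,325,218,252),(.014,.026)),('rim',(240,288,200,248),(.04,.048)),('bar',(170,212,225,275),(.066,.084)),('s',(280,306,180,210),(.022,.034)),('d',(260,284,178,202),(.01,.034))]:
    P=np.array([pd(f,u,v) for u in range(u0,u1) for v in range(v0,v1)])
    P=P[(P[:,2]>z0)&(P[:,2]<z1)]
    if len(P)<5: print(n,len(P));continue
    (c,w,ang)=cv2.minAreaRect(P[:,:2].astype(np.float32)*1000)
    print(n,len(P),np.round(P.mean(0),4),'rect',np.round(c,1),np.round(w,1),ang)
E
```

```text
cap [0.4615 0.197  0.0725] [0.4647 0.2035 0.045 ]
stand [0.5193 0.0363 0.0166] [0.5144 0.0351 0.045 ]
sample [ 0.4466 -0.2452  0.0465] [ 0.4468 -0.2456  0.045 ]
tq1 [ 0.4221 -0.1667  0.0438] [ 0.422  -0.1665  0.045 ]
tq2 [ 0.5303 -0.2648  0.0465] [ 0.5306 -0.2653  0.045 ]
tin [ 0.4853 -0.0672  0.0197] [ 0.4819 -0.0654  0.045 ]
d [0.6016 0.0094 0.0286] [0.5973 0.0091 0.045 ]
s [ 0.5865 -0.0384  0.0167] [ 0.5795 -0.0373  0.045 ]
sample [ 0.4462 -0.2387  0.0432]
stand [0.5281 0.0158 0.0223]
bar [0.46   0.2076 0.0715]
sample 177 [ 0.4472 -0.2451  0.0449] rect [ 447.3 -245.7] [33.2 33.3] 61.464107513427734
tin 402 [ 0.4861 -0.0671  0.0199] rect [486.3 -67.1] [52.4 52.6] 57.148624420166016
rim 488 [0.5162 0.0362 0.0441] rect [516.3  35.2] [75.1 74.2] 86.22216033935547
bar 229 [0.4623 0.2028 0.0744] rect [463.2 203.6] [77.9 14.4] 12.065213203430176
s 0
d 187 [0.5993 0.0104 0.0268] rect [598.9  18.5] [34.  51.9] 11.269685745239258
```

View pics/c1.png

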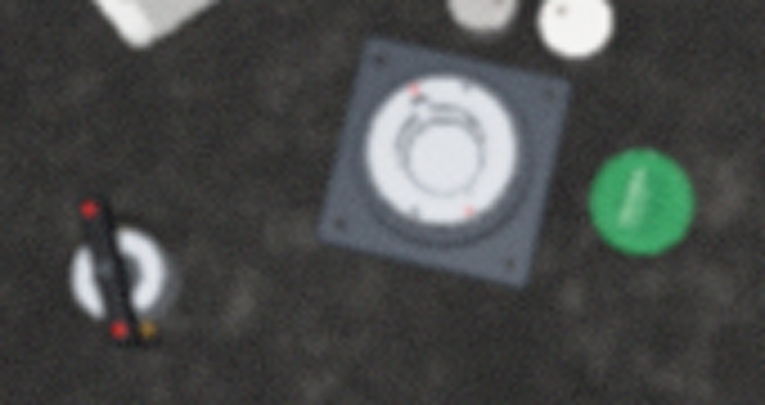

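```bash
cat >> h.py <<'E'
def wrap(a,p=2*np.pi): return (a+p/2)%p-p/2
def plan(x,y,z,yaw=None):
    s=get_state(); p=s['eef_pos']; r=s['ee_rot']; w=r[2]
    d=np.array([x,y,z])-p; c,sn=np.cos(w),np.sin(w)
    off=[d[0]*c+d[1]*sn, d[0]*sn-d[1]*c, -d[2]]
    t=0 if yaw is None else -np.degrees(wrap(yaw-w))
    print('offset cm',np.round(np.array(off)*100,2),'turn',round(t,1),'| pos',np.round(p,4),'rpy',np.round(r,4),'F',np.round(s['force'],1),'M',np.round(s['moment'],2),'w',round(s['width'],4),'t',s['t'],'q6',round(s['q'][5],2))
E
python3 - <<'E'
from h import *
f=dict(np.load('pics/top1.npz'))
P=lambda u,v,z:pz(f,165+u/4.5,190+v/4.5,z)[:2]
ang=lambda a,b:np.degrees(np.arctan2(*(a-b)[::-1]))
r1,r2=P(415,89,.044),P(470,211,.044);print('red',r1,r2,(r1+r2)/2,ang(r1,r2))
b1,b2=P(465,87,.044),P(415,210,.044);print('blk',b1,b2,(b1+b2)/2,ang(b1,b2))
c=[P(*k,.012) for k in [(370,40),(570,80),(525,285),(320,240)]];print('plate',np.mean(c,0),ang(c[0],c[3]),ang(c[1],c[2]))
m1,m2=P(90,210,.075),P(120,330,.075);print('bar',(m1+m2)/2,ang(m1,m2))
print(get_state()['q'])
# jaw along 45deg: tool y=(sin w,-cos w)
for w in (-np.radians(45),np.radians(135),-np.radians(135)): print(w,np.sin(w),-np.cos(w))
plan(.4473,-.2455,.35,np.radians(-225))
E
```

```text
red [0.54932815 0.04687389] [0.48329611 0.02186111] [0.51631213 0.0343675 ] 20.74656617465176
blk [0.54868815 0.02070474] [0.48567359 0.05012794] [0.51718087 0.03541634] -25.02914577297205
plate [0.51610404 0.03386757] -16.34096672798756 -16.103937430289736
bar [0.46183985 0.20241438] 13.041596937224096
[-1.00187464e+00  3.59334755e-01  1.11563974e-02 -3.36053535e-04
 -1.22414031e+00 -2.88118631e-01]
-0.7853981633974483 -0.7071067811865475 -0.7071067811865476
2.356194490192345 0.7071067811865476 0.7071067811865475
-2.356194490192345 -0.7071067811865476 0.7071067811865475
offset cm [-36.17  31.5    5.38] turn 61.1 | pos [ 0.187  -0.6484  0.4038] rpy [ 3.1400e+00 -1.0000e-04 -2.8609e+00] F [-0.3  0.3  0.5] M [ 0.    0.02 -0.02] w 0.0876 t 0.1 q6 -0.29
```

Emit:
send_rows --motion '[{"offset":[-36.2,31.5,5.4],"turn":61},{"offset":[-36.2,31.5,5.4],"turn":61},{"offset":[-36.2,31.5,5.4],"turn":61},{"offset":[-36.2,31.5,5.4],"turn":61},{"offset":[-36.2,31.5,5.4],"turn":61},{"offset":[-36.2,31.5,5.4],"turn":61},{"offset":[-36.2,31.5,5.4],"turn":61},{"offset":[-36.2,31.5,5.4],"turn":61}]' --hand 1

```text
t: 0.9
eef_pos: [0.3897, -0.3354, 0.3627]
ee_rot: [-3.142, -0.0, 2.352]
force: [1.1, -0.3, 0.4]
width: 0.0874
```

```bash
python3 -c "
from h import *
plan(.4473,-.2455,.32,np.radians(-225))"
```

```text
offset cm [ 2.32 10.42  4.27] turn -0.2 | pos [ 0.3897 -0.3354  0.3627] rpy [-3.1416 -0.      2.352 ] F [ 1.1 -0.3  0.4] M [-0.13 -0.22  0.03] w 0.0874 t 0.9 q6 -2.03
```

Emit:
send_rows --motion '[{"offset":[2.3,10.4,4.3],"turn":0},{"offset":[2.3,10.4,4.3],"turn":0},{"offset":[2.3,10.4,4.3],"turn":0},{"offset":[2.3,10.4,4.3],"turn":0},{"offset":[2.3,10.4,4.3],"turn":0}]'

```text
t: 1.4
eef_pos: [0.4463, -0.2471, 0.3199]
ee_rot: [-3.141, -0.0, 2.359]
force: [-0.3, 0.1, 0.8]
width: 0.0876
```

```bash
python3 - <<'E'
from h import *
plan(.4473,-.2455,.32,np.radians(-225))
f=grab('wrist','w1'); print(np.round(f['cam_to_world'],3).tolist())
P=np.array([np.r_[pd(f,u,v),u,v] for u in range(0,560,2) for v in range(0,420,2) if f['range_z'][v,u]>0])
k=(P[:,2]>.04)&(P[:,2]<.05)&(np.hypot(P[:,0]-.447,P[:,1]+.2455)<.03); Q=P[k]
print(len(Q),cv2.minEnclosingCircle(Q[:,:2].astype(np.float32)*1000),cv2.minAreaRect(Q[:,:2].astype(np.float32)*1000), Q.mean(0))
E
```

```text
offset cm [ 0.04  0.18 -0.01] turn 0.1 | pos [ 0.4463 -0.2471  0.3199] rpy [-3.1411e+00 -4.0000e-04  2.3587e+00] F [-0.3  0.1  0.8] M [-0.11 -0.02  0.  ] w 0.0876 t 1.4 q6 -2.23
[[0.706, -0.674, -0.218, 0.387], [0.708, 0.671, 0.218, -0.188], [-0.001, -0.308, 0.951, 0.3], [0.0, 0.0, 0.0, 1.0]]
262 ((447.8699645996094, -246.85096740722656), 16.87795066833496) ((447.9791564941406, -246.99388122558594), (30.957117080688477, 32.889991760253906), 44.32920837402344) [ 4.47215078e-01 -2.46298886e-01  4.45544392e-02  2.77045802e+02
  2.10267176e+02]
```

View pics/w1.png

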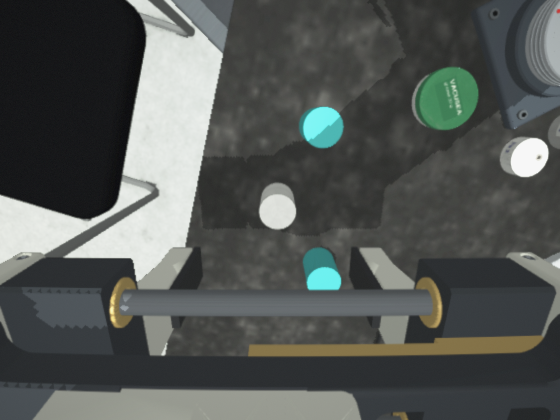

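The wrist view shows the grey sample top at (277,205) with free finger space on both sides; turquoise ones at (322,128) and (321,270) are clear of the jaws.

Emit:
send_rows --motion '[{"offset":[0,0.15,4],"turn":0},{"offset":[0,0.15,8],"turn":0},{"offset":[0,0.15,10],"turn":0},{"offset":[0,0.15,11.4],"turn":0},{"offset":[0,0.15,11.4],"turn":0},{"offset":[0,0.15,11.4],"turn":0}]'

```text
t: 2.05
eef_pos: [0.4473, -0.2469, 0.2065]
ee_rot: [3.142, 0.0, 2.356]
force: [-0.4, 0.2, 1.1]
width: 0.0878
```

Emit:
send_rows --motion '[{"offset":[0,0,0],"turn":0},{"offset":[0,0,0],"turn":0},{"offset":[0,0,0],"turn":0},{"offset":[0,0,0],"turn":0},{"offset":[0,0,0],"turn":0},{"offset":[0,0,0],"turn":0},{"offset":[0,0,0],"turn":0},{"offset":[0,0,0],"turn":0}]' --hand -1 --squeeze 30

```text
t: 2.85
eef_pos: [0.4474, -0.2459, 0.2059]
ee_rot: [-3.141, -0.0, 2.358]
force: [0.3, 0.6, -0.0]
width: 0.0331
```

```bash
python3 -c "
from h import *
plan(.4473,-.2455,.32)"
```

```text
offset cm [  0.03   0.02 -11.41] turn 0 | pos [ 0.4474 -0.2459  0.2059] rpy [-3.1414e+00 -2.0000e-04  2.3579e+00] F [ 0.3  0.6 -0. ] M [-0.12  0.1   0.  ] w 0.0331 t 2.85 q6 -2.24
```

Emit:
send_rows --motion '[{"offset":[0,0,-4],"turn":0},{"offset":[0,0,-8],"turn":0},{"offset":[1,2,-11],"turn":-8},{"offset":[3,5,-11.4],"turn":-16},{"offset":[5.5,9,-11.4],"turn":-24},{"offset":[8,13,-11.4],"turn":-32},{"offset":[10.5,17,-11.4],"turn":-40},{"offset":[13,21,-11.4],"turn":-48}]'

```text
t: 3.65
eef_pos: [0.5032, -0.0036, 0.3196]
ee_rot: [3.141, -0.001, -3.082]
force: [1.4, -0.3, -2.9]
width: 0.0327
```

```bash
python3 -c "
from h import *
plan(.5163,.035,.32,np.radians(192.5))"
```

```text
offset cm [-1.54  3.78 -0.04] turn -9.1 | pos [ 0.5032 -0.0036  0.3196] rpy [ 3.1414e+00 -9.0000e-04 -3.0823e+00] F [ 1.4 -0.3 -2.9] M [-0.11 -0.24  0.08] w 0.0327 t 3.65 q6 -1.89
```

Emit:
send_rows --motion '[{"offset":[-1.0,2.5,0],"turn":-5},{"offset":[-1.4,3.4,0],"turn":-9},{"offset":[-1.4,3.4,0],"turn":-9},{"offset":[-1.4,3.4,0],"turn":-9},{"offset":[-1.4,3.4,0],"turn":-9}]'

```text
t: 4.15
eef_pos: [0.5153, 0.0286, 0.3196]
ee_rot: [3.142, -0.001, -2.933]
force: [0.5, 0.5, -4.8]
width: 0.0329
```

```bash
python3 - <<'E'
from h import *
plan(.5163,.035,.32,np.radians(192.5))
f=grab('wrist','w2')
P=np.array([np.r_[pd(f,u,v),u,v] for u in range(0,560) for v in range(0,420) if f['range_z'][v,u]>0])
k=(P[:,2]>.0415)&(P[:,2]<.047)&(np.hypot(P[:,0]-.5163,P[:,1]-.035)<.045); Q=P[k]
print(len(Q),cv2.minEnclosingCircle(Q[:,:2].astype(np.float32)*1000))
r=np.hypot(Q[:,0]-.5163,Q[:,1]-.035);R=Q[r>.034]
A=np.c_[2*R[:,:2],np.ones(len(R))];print(len(R),Q[:,2].mean(),[Q[:,i].min() for i in(3,4)],[Q[:,i].max() for i in(3,4)])
u0,u1,v0,v1=[int(x) for x in (Q[:,3].min()-10,Q[:,3].max()+10,Q[:,4].min()-10,Q[:,4].max()+10)]
c=f['frame'][max(v0,0):v1,max(u0,0):u1]; print(u0,v0,c.shape); cv2.imwrite('pics/c2.png',cv2.resize(c,None,fx=4,fy=4,interpolation=2)[:600,:800])
E
```

```text
offset cm [-0.23  0.6  -0.04] turn -0.5 | pos [0.5153 0.0286 0.3196] rpy [ 3.1416e+00 -1.0000e-03 -2.9327e+00] F [ 0.5  0.5 -4.8] M [-0.04  0.03 -0.01] w 0.0329 t 4.15 q6 -1.8
2353 ((517.4420776367188, 35.12575149536133), 38.158302307128906)
747 0.04353759227101939 [np.float64(241.0), np.float64(173.0)] [np.float64(324.0), np.float64(246.0)]
231 163 (93, 103, 3)
```

View pics/c2.png

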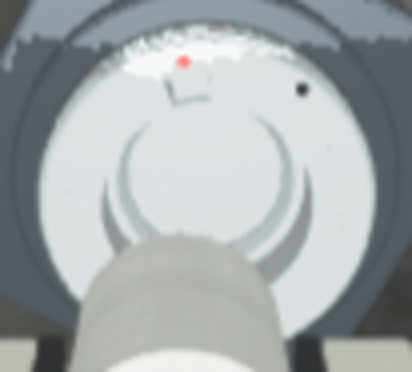

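The crop shows the near red dot at (183,61) and black dot at (302,89), i.e. image (276.8,178.3) and (306.5,185.3); the cup is centred near (517.4, 35.1) mm.

```bash
python3 - <<'E'
from h import *
f=dict(np.load('pics/w2.npz'))
for u,v in[(276.5,178),(306.3,185)]:
    p=pz(f,u,v,.044);
    for c in ([.5163,.035],[.5174,.0351]): print(p,np.degrees(np.arctan2(p[1]-c[1],p[0]-c[0])),np.hypot(p[1]-c[1],p[0]-c[0]))
plan(.517,.0351,.229)
E
```

```text
[0.48584779 0.02306299 0.044     ] -158.59524306067163 0.032708244941332905
[0.48584779 0.02306299 0.044     ] -159.11840205639885 0.03377027616473972
[0.48653546 0.04996823 0.044     ] 153.3027240693278 0.03331630455718618
[0.48653546 0.04996823 0.044     ] 154.27870458960928 0.03425907911072371
offset cm [-0.3   0.61  9.07] turn 0 | pos [0.5154 0.0285 0.3197] rpy [-3.1416e+00 -7.0000e-04 -2.9327e+00] F [ 0.4 -0.7 -2.9] M [-0.04 -0.01 -0.01] w 0.033 t 4.2 q6 -1.8
```

Emit:
send_rows --motion '[{"offset":[-0.3,0.6,0],"turn":0},{"offset":[-0.3,0.6,0],"turn":0},{"offset":[-0.3,0.6,3],"turn":0},{"offset":[-0.3,0.6,6],"turn":0},{"offset":[-0.3,0.6,7],"turn":0},{"offset":[-0.3,0.6,7],"turn":0},{"offset":[-0.3,0.6,7],"turn":0}]'

```text
t: 4.9
eef_pos: [0.5181, 0.036, 0.2509]
ee_rot: [-3.141, 0.001, -2.93]
force: [0.9, 0.2, -2.7]
width: 0.0333
```

```bash
python3 -c "
from h import *
plan(.517,.0351,.2245)"
```

```text
offset cm [ 0.13 -0.06  2.64] turn 0 | pos [0.5181 0.036  0.2509] rpy [-3.1413e+00  1.0000e-03 -2.9303e+00] F [ 0.9  0.2 -2.7] M [ 0.   -0.08 -0.04] w 0.0333 t 4.9 q6 -1.81
```

Emit:
send_rows --motion '[{"offset":[0.1,0,1],"turn":0},{"offset":[0.1,0,1.6],"turn":0},{"offset":[0.1,0,2],"turn":0},{"offset":[0.1,0,2.3],"turn":0},{"offset":[0.1,0,2.5],"turn":0},{"offset":[0.1,0,2.65],"turn":0},{"offset":[0.1,0,2.65],"turn":0}]'

```text
t: 5.6
eef_pos: [0.5166, 0.0356, 0.2239]
ee_rot: [-3.141, 0.0, -2.93]
force: [-2.0, -0.6, 1.8]
width: 0.0333
```

```bash
python3 -c "
from h import *
plan(.517,.0351,.224)"
```

```text
offset cm [-0.03 -0.06 -0.01] turn 0 | pos [0.5166 0.0356 0.2239] rpy [-3.1414e+00  2.0000e-04 -2.9304e+00] F [-2.  -0.6  1.8] M [-0.12  0.64 -0.  ] w 0.0333 t 5.6 q6 -1.81
```

Emit:
send_rows --motion '[{"offset":[0,0,0],"turn":0},{"offset":[0,0,0],"turn":0},{"offset":[0,0,0],"turn":0},{"offset":[0,0,0],"turn":0},{"offset":[0,0,0],"turn":0},{"offset":[0,0,0],"turn":0},{"offset":[0,0,0],"turn":0},{"offset":[0,0,0],"turn":0}]' --hand 1

```text
t: 6.4
eef_pos: [0.5165, 0.0356, 0.2234]
ee_rot: [-3.142, -0.0, -2.931]
force: [-0.2, -0.8, -0.6]
width: 0.0867
```

Emit:
send_rows --motion '[{"offset":[0,0,-4],"turn":0},{"offset":[0,0,-8],"turn":0},{"offset":[0,0,-9.5],"turn":0},{"offset":[0,0,-9.5],"turn":0},{"offset":[0,0,-9.5],"turn":0}]'

```text
t: 6.9
eef_pos: [0.5162, 0.0355, 0.3184]
ee_rot: [3.141, 0.0, -2.931]
force: [0.3, -0.8, -0.3]
width: 0.0876
```

```bash
python3 - <<'E'
from h import *
plan(.4627,.203,.32,np.radians(192.5))
f=grab('wrist','w3')
P=np.array([np.r_[pd(f,u,v),u,v] for u in range(0,560) for v in range(0,420) if f['range_z'][v,u]>0])
for z0,z1,R in [(.057,.068,.03),(.0415,.047,.045)]:
    k=(P[:,2]>z0)&(P[:,2]<z1)&(np.hypot(P[:,0]-.517,P[:,1]-.035)<R); Q=P[k]
    if len(Q): print(len(Q),cv2.minEnclosingCircle(Q[:,:2].astype(np.float32)*1000),Q.mean(0))
cv2.imwrite('pics/c3.png',cv2.resize(f['frame'][150:280,200:360],None,fx=4,fy=4,interpolation=2))
E
```

```text
offset cm [ 1.73 17.49 -0.16] turn -0.4 | pos [0.5162 0.0355 0.3184] rpy [ 3.1411e+00  4.0000e-04 -2.9309e+00] F [ 0.3 -0.8 -0.3] M [ 0.04  0.05 -0.02] w 0.0876 t 6.9 q6 -1.81
1223 ((517.1326293945312, 35.43455505371094), 16.863441467285156) [5.16216136e-01 3.53092669e-02 6.24488358e-02 2.75318070e+02
 2.17428455e+02]
3105 ((517.4651489257812, 35.264549255371094), 38.26103210449219) [5.15048706e-01 3.47865586e-02 4.35600545e-02 2.75046699e+02
 2.08568760e+02]
```

View pics/c3.png

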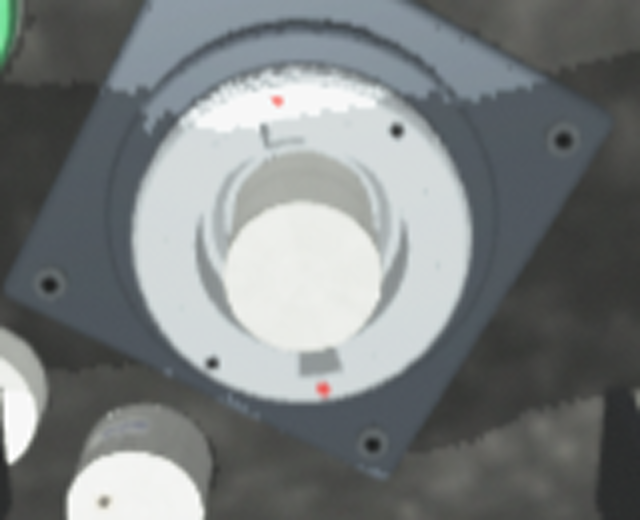

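Sample stands in the cup (top at z 62.4 mm, centred with the rim to ~0.4 mm). Red dots at crop (277,101),(322,389); black at (396,131),(212,363).

```bash
python3 - <<'E'
from h import *
f=dict(np.load('pics/w3.npz'))
P=lambda u,v:pz(f,200+u/4-.4,150+v/4-.4,.044)[:2]
for a,b in[((322,389),(277,101)),((212,363),(396,131))]:
    a,b=P(*a),P(*b); d=a-b; print((a+b)/2,np.degrees(np.arctan2(d[1],d[0])),np.hypot(*d))
E
```

```text
[0.51784892 0.03506664] 20.428167282283155 0.06899454482594743
[0.51782213 0.03522161] -24.908611540910147 0.0688585095574774
```

Emit:
send_rows --motion '[{"offset":[0.4,4,0],"turn":0},{"offset":[0.9,9,0],"turn":0},{"offset":[1.3,13,0],"turn":0},{"offset":[1.7,16,0],"turn":0},{"offset":[1.7,17.5,0],"turn":0},{"offset":[1.7,17.5,0],"turn":0},{"offset":[1.7,17.5,0],"turn":0}]'

```text
t: 7.65
eef_pos: [0.4631, 0.2029, 0.3176]
ee_rot: [-3.141, -0.002, -2.93]
force: [-0.7, -0.5, 0.4]
width: 0.0879
```

```bash
python3 - <<'E'
from h import *
plan(.4627,.203,.32,np.radians(192.5))
f=grab('wrist','w4')
P=np.array([np.r_[pd(f,u,v),u,v] for u in range(0,560) for v in range(0,420) if f['range_z'][v,u]>0])
k=(P[:,2]>.068)&(P[:,2]<.080)&(np.hypot(P[:,0]-.4627,P[:,1]-.203)<.06); Q=P[k]
print(len(Q),cv2.minAreaRect(Q[:,:2].astype(np.float32)*1000),Q.mean(0))
k=(P[:,2]>.038)&(P[:,2]<.056)&(np.hypot(P[:,0]-.4627,P[:,1]-.203)<.06); Q=P[k]
print(len(Q),cv2.minEnclosingCircle(Q[:,:2].astype(np.float32)*1000),Q.mean(0))
cv2.imwrite('pics/c4.png',cv2.resize(f['frame'][120:280,180:380],None,fx=4,fy=4,interpolation=2)[:600])
E
```

```text
offset cm [ 0.04  0.02 -0.24] turn -0.4 | pos [0.4631 0.2029 0.3176] rpy [-3.1406e+00 -1.6000e-03 -2.9301e+00] F [-0.7 -0.5  0.4] M [-0.01  0.01  0.02] w 0.0879 t 7.65 q6 -2.16
1559 ((462.4603576660156, 203.0896453857422), (77.05463409423828, 14.017428398132324), 12.936944961547852) [4.60312774e-01 2.02630992e-01 7.38326479e-02 2.76413727e+02
 2.19207826e+02]
1124 ((454.3296203613281, 201.15774536132812), 30.045612335205078) [4.60754850e-01 2.02780460e-01 4.68637783e-02 2.76455516e+02
 2.09911032e+02]
```

View pics/c4.png

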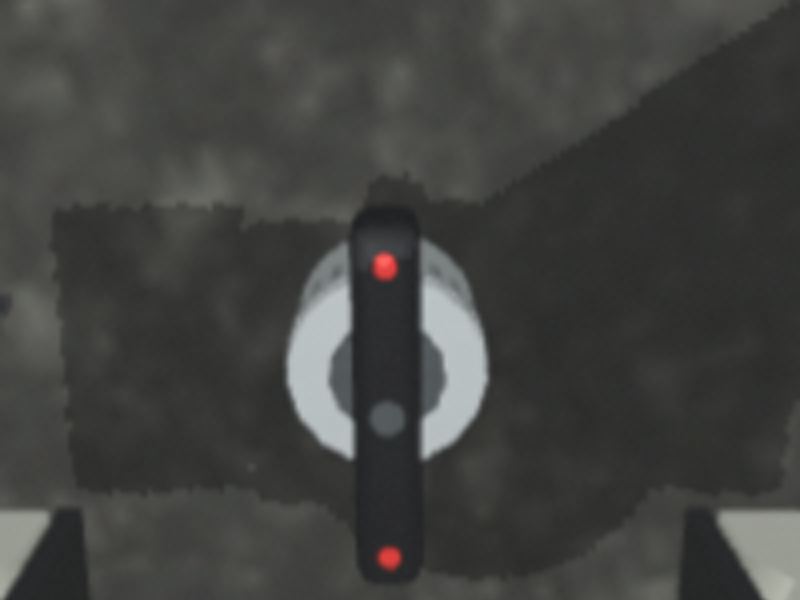

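Bar is parallel to the fingers' pads (bar yaw 12.8°, centre 462.5, 203.1 mm), red tips at crop (385,266) and (390,558). Descend and grip.

Emit:
send_rows --motion '[{"offset":[0.05,0,3],"turn":-0.6},{"offset":[0.05,0,6],"turn":-0.6},{"offset":[0.05,0,8],"turn":-0.6},{"offset":[0.05,0,8.95],"turn":-0.6},{"offset":[0.05,0,8.95],"turn":-0.6},{"offset":[0.05,0,8.95],"turn":-0.6}]'

```text
t: 8.3
eef_pos: [0.4632, 0.2028, 0.2295]
ee_rot: [3.142, 0.001, -2.921]
force: [0.2, 0.3, 0.4]
width: 0.0875
```

Emit:
send_rows --motion '[{"offset":[0,0,0],"turn":0},{"offset":[0,0,0],"turn":0},{"offset":[0,0,0],"turn":0},{"offset":[0,0,0],"turn":0},{"offset":[0,0,0],"turn":0},{"offset":[0,0,0],"turn":0},{"offset":[0,0,0],"turn":0},{"offset":[0,0,0],"turn":0}]' --hand -1 --squeeze 50

```text
t: 9.1
eef_pos: [0.4627, 0.2031, 0.2289]
ee_rot: [-3.142, -0.0, -2.92]
force: [-0.6, 0.0, 0.3]
width: 0.0293
```

Emit:
send_rows --motion '[{"offset":[0,0,0],"turn":0},{"offset":[0,0,0],"turn":0}]'

```text
t: 9.3
eef_pos: [0.4627, 0.2031, 0.2289]
ee_rot: [-3.142, -0.0, -2.92]
force: [0.9, 0.0, -0.7]
width: 0.0142
```

```bash
python3 -c "
from h import *
plan(.4627,.203,.32)"
```

```text
offset cm [ 0.   -0.01 -9.11] turn 0 | pos [0.4627 0.2031 0.2289] rpy [-3.1416e+00 -1.0000e-04 -2.9201e+00] F [ 0.9  0.  -0.7] M [-0.36 -0.04 -0.01] w 0.0142 t 9.3 q6 -2.15
```

Emit:
send_rows --motion '[{"offset":[0,0,-3],"turn":0},{"offset":[0,0,-6],"turn":0},{"offset":[0,0,-9],"turn":0},{"offset":[0,0,-9],"turn":0}]'

```text
t: 9.7
eef_pos: [0.4636, 0.2037, 0.3226]
ee_rot: [3.139, 0.006, -2.92]
force: [0.6, 1.1, -3.4]
width: 0.0135
```

```bash
python3 -c "
from h import *
plan(.517,.0353,.32,np.radians(200.4))"
```

```text
offset cm [ -1.5  -17.61   0.26] turn -7.7 | pos [0.4636 0.2037 0.3226] rpy [ 3.1388  0.0058 -2.9196] F [ 0.6  1.1 -3.4] M [ 0.11 -0.11  0.03] w 0.0135 t 9.7 q6 -2.15
```

Emit:
send_rows --motion '[{"offset":[-0.3,-3.5,0],"turn":-2},{"offset":[-0.7,-7.5,0],"turn":-4},{"offset":[-1,-11.5,0],"turn":-6},{"offset":[-1.3,-15,0],"turn":-7.7},{"offset":[-1.5,-17.6,0],"turn":-7.7},{"offset":[-1.5,-17.6,0],"turn":-7.7},{"offset":[-1.5,-17.6,0],"turn":-7.7},{"offset":[-1.5,-17.6,0],"turn":-7.7}]'

```text
t: 10.5
eef_pos: [0.5157, 0.0349, 0.3183]
ee_rot: [3.141, -0.001, -2.786]
force: [-0.0, 0.1, -2.7]
width: 0.0134
```

```bash
python3 -c "
from h import *
plan(.517,.0353,.275,np.radians(200.4))"
```

```text
offset cm [-0.14 -0.01  4.33] turn -0.0 | pos [0.5157 0.0349 0.3183] rpy [ 3.1414e+00 -1.1000e-03 -2.7858e+00] F [-0.   0.1 -2.7] M [ 0.08 -0.01 -0.02] w 0.0134 t 10.5 q6 -1.66
```

Emit:
send_rows --motion '[{"offset":[-0.12,0,1],"turn":0},{"offset":[-0.12,0,2],"turn":0},{"offset":[-0.12,0,3],"turn":0},{"offset":[-0.12,0,4],"turn":0},{"offset":[-0.12,0,4.3],"turn":0},{"offset":[-0.12,0,4.3],"turn":0},{"offset":[-0.12,0,4.3],"turn":0}]'

```text
t: 11.2
eef_pos: [0.5173, 0.0351, 0.2761]
ee_rot: [-3.141, 0.0, -2.786]
force: [0.3, -1.2, -2.3]
width: 0.0137
```

```bash
python3 -c "
from h import *
plan(.517,.0353,.267,np.radians(200.4))"
```

```text
offset cm [0.02 0.03 0.91] turn -0.0 | pos [0.5173 0.0351 0.2761] rpy [-3.1414e+00  2.0000e-04 -2.7856e+00] F [ 0.3 -1.2 -2.3] M [0.05 0.   0.01] w 0.0137 t 11.2 q6 -1.66
```

Emit:
send_rows --motion '[{"offset":[0,0,0.3],"turn":0},{"offset":[0,0,0.5],"turn":0},{"offset":[0,0,0.65],"turn":0},{"offset":[0,0,0.75],"turn":0},{"offset":[0,0,0.75],"turn":0}]'

```text
t: 11.7
eef_pos: [0.5171, 0.035, 0.2683]
ee_rot: [3.142, -0.0, -2.786]
force: [-0.2, -0.1, -2.7]
width: 0.0135
```

```bash
python3 -c "
from h import *
plan(.517,.0353,.265,np.radians(200.4))"
```

```text
offset cm [-0.    0.03  0.33] turn -0.0 | pos [0.5171 0.035  0.2683] rpy [ 3.1416e+00 -2.0000e-04 -2.7858e+00] F [-0.2 -0.1 -2.7] M [0.01 0.02 0.01] w 0.0135 t 11.7 q6 -1.66
```

Emit:
send_rows --motion '[{"offset":[0,0,0.1],"turn":0},{"offset":[0,0,0.2],"turn":0},{"offset":[0,0,0.3],"turn":0},{"offset":[0,0,0.3],"turn":0}]'

```text
t: 12.1
eef_pos: [0.5171, 0.035, 0.2653]
ee_rot: [3.142, -0.0, -2.786]
force: [-0.1, -0.1, -2.7]
width: 0.0137
```

```bash
python3 -c "
from h import *
plan(.517,.0353,.262,np.radians(200.4))"
```

```text
offset cm [-0.    0.03  0.33] turn -0.0 | pos [0.5171 0.035  0.2653] rpy [ 3.1416e+00 -2.0000e-04 -2.7858e+00] F [-0.1 -0.1 -2.7] M [0.01 0.03 0.06] w 0.0137 t 12.1 q6 -1.66
```

The pins are in the gaps with no contact. Lower to just below the ledges.

Emit:
send_rows --motion '[{"offset":[0,0,0.15],"turn":0},{"offset":[0,0,0.3],"turn":0},{"offset":[0,0,0.4],"turn":0},{"offset":[0,0,0.5],"turn":0},{"offset":[0,0,0.58],"turn":0},{"offset":[0,0,0.58],"turn":0},{"offset":[0,0,0.58],"turn":0}]'

```text
t: 12.8
eef_pos: [0.5172, 0.035, 0.2602]
ee_rot: [-3.141, 0.0, -2.785]
force: [-3.2, 0.5, 6.2]
width: 0.0135
```

```bash
python3 -c "
from h import *
plan(.517,.0353,.2594,np.radians(200.4))"
```

```text
offset cm [0.01 0.03 0.08] turn 0.0 | pos [0.5172 0.035  0.2602] rpy [-3.1414e+00  4.0000e-04 -2.7855e+00] F [-3.2  0.5  6.2] M [0.05 1.14 0.02] w 0.0135 t 12.8 q6 -1.66
```

Emit:
send_rows --motion '[{"offset":[0.02,0,0.05],"turn":0},{"offset":[0.03,0,0.1],"turn":0},{"offset":[0.03,0,0.12],"turn":0},{"offset":[0.03,0,0.12],"turn":0},{"offset":[0.03,0,0.12],"turn":0}]'

```text
t: 13.3
eef_pos: [0.5171, 0.035, 0.2594]
ee_rot: [-3.141, 0.001, -2.785]
force: [-4.0, 0.5, 8.8]
width: 0.0137
```

```bash
python3 -c "
from h import *
plan(.517,.0353,.2577,np.radians(200.4-45))"
```

```text
offset cm [-0.    0.03  0.17] turn 45.0 | pos [0.5171 0.035  0.2594] rpy [-3.1414e+00  1.2000e-03 -2.7854e+00] F [-4.   0.5  8.8] M [ 0.14  1.31 -0.01] w 0.0137 t 13.3 q6 -1.66
```

Push of 11.5 N matches plunger at 2.7 mm (cap ≈30.4 mm). Start the twist.

Emit:
send_rows --motion '[{"offset":[0,0,0.02],"turn":2},{"offset":[0,0,0.04],"turn":4},{"offset":[0,0,0.06],"turn":6},{"offset":[0,0,0.07],"turn":8},{"offset":[0,0,0.08],"turn":10},{"offset":[0,0,0.08],"turn":12},{"offset":[0,0,0.08],"turn":12}]'

```text
t: 14.0
eef_pos: [0.5177, 0.0352, 0.259]
ee_rot: [-3.142, 0.003, -2.996]
force: [-1.2, 0.5, 9.4]
width: 0.0137
```

```bash
python3 -c "
from h import *
plan(.517,.0353,.2577,np.radians(200.4-45))"
```

```text
offset cm [0.07 0.02 0.13] turn 33.0 | pos [0.5177 0.0352 0.259 ] rpy [-3.1416e+00  2.9000e-03 -2.9955e+00] F [-1.2  0.5  9.4] M [-0.09  0.64  0.02] w 0.0137 t 14.0 q6 -1.87
```

Emit:
send_rows --motion '[{"offset":[0,0,0.03],"turn":2},{"offset":[0,0,0.06],"turn":4},{"offset":[0,0,0.08],"turn":6},{"offset":[0,0,0.1],"turn":8},{"offset":[0,0,0.12],"turn":10},{"offset":[0,0,0.12],"turn":12},{"offset":[0,0,0.12],"turn":14},{"offset":[0,0,0.12],"turn":14}]'

```text
t: 14.8
eef_pos: [0.5179, 0.0353, 0.2582]
ee_rot: [3.14, 0.004, 3.044]
force: [-2.1, 0.3, 11.2]
width: 0.0139
```

```bash
python3 -c "
from h import *
plan(.517,.0353,.2577,np.radians(200.4-45))"
```

```text
offset cm [ 0.09 -0.01  0.05] turn 19.0 | pos [0.5179 0.0353 0.2582] rpy [3.1405 0.0036 3.0435] F [-2.1  0.3 11.2] M [0.2  0.73 0.02] w 0.0139 t 14.8 q6 -2.12
```

Emit:
send_rows --motion '[{"offset":[0,0,0.03],"turn":2},{"offset":[0,0,0.05],"turn":4},{"offset":[0,0,0.07],"turn":6},{"offset":[0,0,0.08],"turn":8},{"offset":[0,0,0.08],"turn":10},{"offset":[0,0,0.08],"turn":12},{"offset":[0,0,0.08],"turn":13},{"offset":[0,0,0.08],"turn":13}]'

```text
t: 15.6
eef_pos: [0.518, 0.0355, 0.2576]
ee_rot: [3.139, 0.003, 2.817]
force: [-3.2, 1.2, 13.0]
width: 0.0138
```

```bash
python3 -c "
from h import *
plan(.517,.0353,.2577,np.radians(200.4-45))"
```

```text
offset cm [ 0.09 -0.05 -0.01] turn 6.0 | pos [0.518  0.0355 0.2576] rpy [3.1394 0.0034 2.8173] F [-3.2  1.2 13. ] M [0.62 1.11 0.04] w 0.0138 t 15.6 q6 -2.34
```

Emit:
send_rows --motion '[{"offset":[0,0,0],"turn":1},{"offset":[0,0,0],"turn":2},{"offset":[0,0,0],"turn":3},{"offset":[0,0,0],"turn":4},{"offset":[0,0,0],"turn":4.5},{"offset":[0,0,0],"turn":4.5}]'

```text
t: 16.2
eef_pos: [0.518, 0.0355, 0.2575]
ee_rot: [3.139, 0.003, 2.739]
force: [-2.5, 2.0, 11.9]
width: 0.014
```

```bash
python3 -c "
from h import *
plan(.517,.0353,.2577,np.radians(200.4-45))"
```

```text
offset cm [ 0.08 -0.06 -0.02] turn 1.5 | pos [0.518  0.0355 0.2575] rpy [3.1391 0.0032 2.7392] F [-2.5  2.  11.9] M [0.68 0.93 0.1 ] w 0.014 t 16.2 q6 -2.42
```

Emit:
send_rows --motion '[{"offset":[0,0,0],"turn":0.5},{"offset":[0,0,0],"turn":1},{"offset":[0,0,0],"turn":1.5},{"offset":[0,0,0],"turn":1.5},{"offset":[0,0,0],"turn":1.5}]'

```text
t: 16.7
eef_pos: [0.518, 0.0355, 0.2574]
ee_rot: [3.139, 0.003, 2.713]
force: [-2.2, 0.9, 12.3]
width: 0.0137
```

```bash
python3 -c "
from h import *
plan(.517,.0353,.2577,np.radians(200.4-45))"
```

```text
offset cm [ 0.08 -0.06 -0.03] turn 0.1 | pos [0.518  0.0355 0.2574] rpy [3.1393e+00 3.1000e-03 2.7135e+00] F [-2.2  0.9 12.3] M [0.47 0.9  0.22] w 0.0137 t 16.7 q6 -2.45
```

Emit:
send_rows --motion '[{"offset":[0,0,0],"turn":0.5},{"offset":[0,0,0],"turn":1},{"offset":[0,0,0],"turn":1.5},{"offset":[0,0,0],"turn":1.5},{"offset":[0,0,0],"turn":1.5}]'

```text
t: 17.2
eef_pos: [0.5179, 0.0354, 0.2574]
ee_rot: [3.14, 0.003, 2.688]
force: [-2.3, -0.4, 11.5]
width: 0.0138
```

```bash
python3 -c "
from h import *
plan(.517,.0353,.2577,np.radians(200.4-45))"
```

```text
offset cm [ 0.08 -0.05 -0.03] turn -1.4 | pos [0.5179 0.0354 0.2574] rpy [3.1396e+00 3.0000e-03 2.6876e+00] F [-2.3 -0.4 11.5] M [0.09 0.88 0.37] w 0.0138 t 17.2 q6 -2.47
```

Torque rises steeply at 45–46° past the gap: the stop. Ease off the downward pressure to seat the pins on the ramps.

Emit:
send_rows --motion '[{"offset":[0,0,-0.02],"turn":0},{"offset":[0,0,-0.04],"turn":0},{"offset":[0,0,-0.05],"turn":0},{"offset":[0,0,-0.05],"turn":0}]'

```text
t: 17.6
eef_pos: [0.5179, 0.0353, 0.2574]
ee_rot: [3.14, 0.003, 2.687]
force: [-0.0, 0.9, 8.3]
width: 0.0139
```

```bash
python3 -c "
from h import *
plan(.517,.0353,.2577,np.radians(200.4-45))"
```

```text
offset cm [ 0.08 -0.04 -0.03] turn -1.4 | pos [0.5179 0.0353 0.2574] rpy [3.1397e+00 2.7000e-03 2.6874e+00] F [-0.   0.9  8.3] M [0.08 0.23 0.4 ] w 0.0139 t 17.6 q6 -2.47
```

Emit:
send_rows --motion '[{"offset":[0,0,-0.05],"turn":0.5},{"offset":[0,0,-0.08],"turn":1},{"offset":[0,0,-0.1],"turn":1.5},{"offset":[0,0,-0.1],"turn":1.5}]'

```text
t: 18.0
eef_pos: [0.5178, 0.0353, 0.2576]
ee_rot: [3.14, 0.002, 2.66]
force: [4.5, -0.1, 0.5]
width: 0.0136
```

```bash
python3 -c "
from h import *
plan(.517,.0353,.2577,np.radians(200.4-45))"
```

```text
offset cm [ 0.07 -0.03 -0.01] turn -3.0 | pos [0.5178 0.0353 0.2576] rpy [3.1400e+00 1.9000e-03 2.6603e+00] F [ 4.5 -0.1  0.5] M [ 0.01 -2.01  0.73] w 0.0136 t 18.0 q6 -2.5
```

0.73 N m, well above the ramp torque: the stop is reached. Relax the torque a little and let go.

Emit:
send_rows --motion '[{"offset":[0,0,0.04],"turn":-0.8},{"offset":[0,0,0.04],"turn":-1.8},{"offset":[0,0,0.04],"turn":-1.8}]'

```text
t: 18.3
eef_pos: [0.5177, 0.0352, 0.2575]
ee_rot: [3.14, 0.002, 2.692]
force: [5.4, 0.2, 5.0]
width: 0.0135
```

```bash
python3 -c "
from h import *
plan(.517,.0353,.2577,np.radians(200.4-45))"
```

```text
offset cm [ 0.07 -0.02 -0.02] turn -1.2 | pos [0.5177 0.0352 0.2575] rpy [3.1398e+00 2.0000e-03 2.6918e+00] F [5.4 0.2 5. ] M [-0.03 -1.7   0.12] w 0.0135 t 18.3 q6 -2.47
```

Emit:
send_rows --motion '[{"offset":[0,0,0],"turn":0},{"offset":[0,0,0],"turn":0},{"offset":[0,0,0],"turn":0},{"offset":[0,0,0],"turn":0},{"offset":[0,0,0],"turn":0},{"offset":[0,0,0],"turn":0},{"offset":[0,0,0],"turn":0},{"offset":[0,0,0],"turn":0}]' --hand 1

```text
t: 19.1
eef_pos: [0.5168, 0.0349, 0.2567]
ee_rot: [-3.142, -0.0, 2.691]
force: [-0.4, 0.2, -0.1]
width: 0.0718
```

Emit:
send_rows --motion '[{"offset":[0,0,-3],"turn":0},{"offset":[0,0,-6],"turn":0},{"offset":[0,0,-9],"turn":0},{"offset":[0,0,-9],"turn":0},{"offset":[0,0,-9],"turn":0}]'

```text
t: 19.6
eef_pos: [0.5168, 0.035, 0.3473]
ee_rot: [3.14, 0.001, 2.691]
force: [-1.4, 0.0, -1.1]
width: 0.0874
```

```bash
python3 - <<'E'
from h import *
plan(.517,.0353,.2577)
f=grab('wrist','w5')
P=np.array([np.r_[pd(f,u,v),u,v] for u in range(0,560) for v in range(0,420) if f['range_z'][v,u]>0])
k=(P[:,2]>.095)&(P[:,2]<.115)&(np.hypot(P[:,0]-.517,P[:,1]-.035)<.06); Q=P[k]
print(len(Q),cv2.minAreaRect(Q[:,:2].astype(np.float32)*1000),np.median(Q,0), np.percentile(Q[:,2],[5,50,95]))
k=P[:,2]>.2; 
k=(P[:,2]>.0415)&(P[:,2]<.047)&(np.hypot(P[:,0]-.517,P[:,1]-.035)<.045)
print(np.median(P[k,2]))
cv2.imwrite('pics/c5.png',cv2.resize(f['frame'][120:320,150:410],None,fx=3,fy=3,interpolation=2))
E
```

```text
offset cm [-0.    0.04  8.96] turn 0 | pos [0.5168 0.035  0.3473] rpy [3.1401e+00 1.0000e-03 2.6909e+00] F [-1.4  0.  -1.1] M [-0.13  0.08 -0.03] w 0.0874 t 19.6 q6 -2.47
1567 ((518.260009765625, 35.4074592590332), (13.955914497375488, 76.85594177246094), 64.69818878173828) [5.15132917e-01 3.69713034e-02 1.02945525e-01 2.77000000e+02
 2.19000000e+02] [0.09948907 0.10294552 0.10439125]
0.043534110070255705
```

View pics/c5.png

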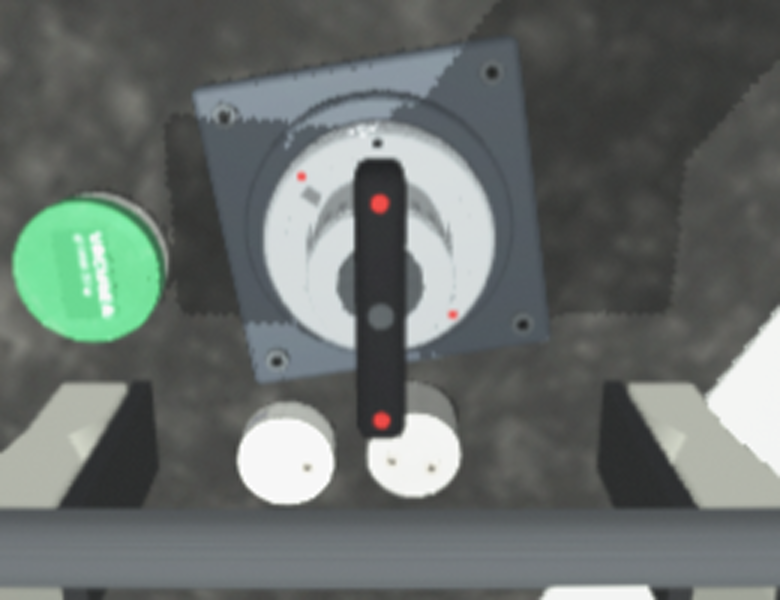

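The bar now points at the black dot (377,143), bar yaw −25.3° vs stop −24.9°. The bar top reads 103 mm, which fits a locked cap, and the fingers are clear with the neighbours untouched. Hand in.

```bash
python3 -c "
from h import *
print(job_done())"
```

```text
the job is handed in; nothing more can be done
None
```

The tall sample is standing in the cup with the spring cap locked over it. I let go and handed the job in at about 20 s of robot time; no verdict is reported.

- **Sample:** it stands on the cup floor, with its top at 62.4 mm (63 mm expected) and within about 0.4 mm of the cup's axis.
- **Gaps:** both pins went down through the gaps without contact at 20.4° world yaw. The push on the spring plate then matched about 2.7 mm of travel.
- **Twist:** I turned the cap clockwise with a push of up to 16 N. The torque began to rise about 44° past the gaps. I went on to 0.73 N m by the wrist sensor, above the 0.3 N m the ramps need, so I took that as the stop. I then eased the torque off before opening the fingers.
- **Last check:** the grip bar lies over the black dots (−25.3° measured, −24.9° expected). The bar top reads about 103 mm against 103.8 mm expected when locked; the rim in the same picture reads 0.5 mm low. In that view the fingers were clear, and the other samples and tin looked unmoved, though I did not measure them.
- **Disagreement:** a sideways force of 3 to 5 N showed up during pressing and twisting, and I did not find its cause. It was gone after I let go.

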